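# Hook up the plate press's guard and run the plate in

## Robot

A 6-joint arm with a two-finger parallel gripper is mounted at the origin on the work surface. World frame = base frame: x ahead of the robot, y to its left, z up, the work surface at z = 0. Lengths are in m, angles in degrees, forces in N, time in s.
With the tool pointing down it reaches from about 0.375 to 0.9 m from the base axis. Payload 3.1 kg.
Tool frame: the origin (TCP) lies at the very end of the fingers, on their centre line; the grasp point (between the pads) lies grip_point_offset behind it (grip_point_offset is the distance from the TCP to the grasp point, in m); z points along the fingers, y is the line along which they close (so a half turn about z gives the same grasp; the last joint's range is limited). The gripper opens to 87 mm and grips with 3 to 60 N. Pads are 19 mm wide; open, the fingers measure 117 mm over their backs; the gripper's body (75 mm by 190 mm) begins 51 mm behind the grasp point.
Start: joints at [-74.399, 30.224, 82.088, -0, 67.689, -10.227], TCP at [0.272, -0.563, 0.223] pointing down, gripper open.
Joint ranges: [-176.69, 176.69], [-43.24, 126.21], [12.49, 139.97], [-82, 262], [0, 151.66], [-163.58, 163.58]. Speed limits (degrees/s): [159.86, 159.86, 180, 180, 180, 180].

## Interface

Orientations are given as a 3x3 rotation matrix whose columns are the frame's x, y, z axes.
In Python, from rig import * gives the robot as it stands.
- The arm moves only by the tool move_arm, never from a script. Its argument "increments" is a list of rows, each a list of 3 entries, a list of its own where there are three numbers: the shift along the tool's x, y, z in units of 30 mm (1.0 is 30 mm), then the turn, a rotation vector about the tool's x, y, z in units of 120 degrees (1.0 is 120 degrees), then the closure, from 0 (fully open) to 1 (shut). A call has 1 to 20 rows; each row shifts and turns the commanded pose from where the row before left it, along the tool's axes as they then stand; what a row does not reach is not made up. A row lasts 1/12 s, in which the tool goes at most 41.7 mm and 7.16 degrees, less where a joint would pass 70% of its speed; a pose out of reach is approached as far as the arm can. A call with a number of a shift or a turn outside -1 to 1 is refused whole. A call with a gripper value outside its range is refused whole. The fingers move at their own pace and stop on an object; the grip force is fixed at half the most. Time passes only in rows, so rows that do not move let the fingers close. It gives the time, the measured TCP pose, the force, the opening and the grip force at its end, in the units of the state.
- read_state(): the state, without advancing time (a new reading comes with each control period).
- capture(name): name is "scene" or "top" or "wrist"; returns a dict with "img" (420x560x3 uint8, red, green, blue), "mtx" (3x3 intrinsics, pixels), "eye" and "rotation" of the camera in the world. Camera axes: x right, y down, z forward; pixel columns grow to the right and rows downward; lengths in m; the calibration is good to about 2 mm. A picture is of the moment at which its call begins. There is no depth.
- hand_in(): hands the job in; it is judged then, once.
Trained networks look in a picture, given as the dict that the camera call returned (one of the last four; its "shot" number tells which), for a name from the list of things; names that differ only in an ending like _2 or _b are one class to them, and where a whole thing is asked for, a point or a joint stands for the part that bears it (a point fixed in the world has none). Each returns a list of dicts, best first, with "confidence" (0 to 1); they miss things now and then, are a little off and sometimes report something else, mostly with a low value. They report only what shows in the picture. A call takes as long as a camera call.
- search_frame(picture, label): "extent" ([left, top, right, bottom] as shares, 0 to 1, of the picture: columns of its width, rows of its height, round what is visible of it).
- pinpoint(picture, label): "xy" ([column, row] as shares, 0 to 1, of the picture: columns of its width, rows of its height: a listed point, or the origin of a listed thing).
The state is a dict: "time_s": time; "joint_positions": joint angles; "qvel": joint speeds; "tau": joint torques, N m; "position": TCP position; "tcp_rot": TCP orientation; "force": force on the tool from outside, world axes, zero at the start; "moment": the same for the moment, N m; "opening": opening from 0.0 (shut) to 1.0 (fully open); "grasp_force": force on a finger pad.
Only numpy, scipy, OpenCV 4.12 (cv2) and the standard library are available. Lean on these libraries where they do the work, as an engineer would, in place of code of your own. Each camera call takes 0.05 s, during which the arm holds its last target. There are 200 camera calls.

## Task

Load the bench plate press: lift its clear drop guard by the red stay bar and hook the slot of the bar over the catch pin so that the guard hangs up by itself, then let go and push the plate carrier fully home under the press. Never let the guard drop, and leave the other things on the bench where they stand.

Things in the scene. Friction and masses are not known exactly. Their poses are not given: they have to be found in the camera images.
- press: Bench plate press fixed to the bench: white base 320 deep (x -170 to 150), 260 wide, 30 high, apron 150 wide out to x -263; blue crosshead (z 190-235), air cylinder up to z 297. Origin: centre of its underside; z up; its -x axis points out of its front (guard and carrier side). Guard channels 20 x 20 centred at x -50, y +-102, tops at z 268.
- guard (a joint): Height (m) of the clear guard (sheet 180 x 130 mm, aluminium frame, yellow cross rail) above its down position: 0 down (lower edge 42 mm above the bench), 0.085 hung on the catch pin, 0.109 at its top stop. It slides straight up and down at press x -50, weighs 0.5 to 0.8 kg with its bar and falls when let go. While down it bars the plate's way.
- bar (a joint): Lean (rad) of the red stay bar about its pivot on the guard: 0 upright, growing as it leans towards press +y (inwards over the guard, away from the pin); range -0.12 to 0.62, a stiff pivot (under 1 N at its end) keeps it where it is left. Hinge axis: press x. It passes clear of the pin while it leans more than about 0.35; hooked, it stands upright (0).
- bar_pivot (a point): Pivot of the bar, on the yellow rail at press x -72, y -102 mm, 70 mm above the bench with the guard down; it rises with the guard.
- bar_grip (a point): Middle of the bar's grip, a black round rod of 20 mm diameter, 70 mm long, standing out forwards (along press -x) near the bar's upper end, 155 mm from the pivot along the bar; the point is 44 mm in front of the bar's mid-plane. It can be pinched from above, fingers at its two sides, and may turn between them. Lift, swing and lower by it.
- slot_seat (a point): Point of the red bar (35 mm wide, 6 thick) where the pin's axis lies when hooked: upper end of its slot, 90 mm from the pivot. The slot is an upside-down L: a mouth open on the -y edge, 55 to 78 mm from the pivot, leads to the bar's middle; from there the 15 mm wide slot goes up to its closed end at 95 mm, behind a hook lip on the -y edge.
- catch_pin (a point): Steel catch pin on the front of the -y channel, 245 mm above the bench: axis (along press x) of its 10 mm groove in the bar's plane; head 18 mm wide. Swing the bar over the pin with the guard 17 to 30 mm above its hooked height (the top stop, 24 mm above it, is right), then lower until the slot's closed end rests on the pin.
- carrier (a joint): How far (m) the plate carrier is drawn out to the front: 0 fully home against its stop, under the press; it starts 0.122 to 0.160 out. It slides with about 2 N of friction and stays where it is left. A deep-well plate with a green cap mat (128 x 88 mm, top 88 mm above the bench) is clipped to it.
- tab_face (a point): Middle of the front face of the carrier's upright push tab (80 mm wide, 39 to 86 mm above the bench, black top edge); it looks along press -x, the point is 60 mm above the bench. Pushing it along press +x runs the carrier in. Home, it lies at press x -193; the grip rod of the hooked bar ends at x -148.
- beaker: Bystander: empty glass beaker, 64 mm wide, 75 mm high; origin under its centre.
- mat_stack: Bystander: stack of green cap mats, 126 x 84 x 16 mm; origin under its centre.
- reagent: Bystander: clear jar with a blue cap, 52 mm wide, 95 mm high; origin under its centre.
- tip_box: Bystander: blue pipette tip box with clear lid, 122 x 82 x 66 mm; origin under its centre.
- tube_rack: Bystander: orange rack with blue-capped tubes, 200 x 90 mm, 114 mm high; origin under its centre.
- pipette: Bystander: grey pipette lying on the bench, 240 x 26 x 22 mm; origin under its middle.
- timer: Bystander: white bench timer, 62 x 75 x 20 mm; origin under its centre.

How it is judged:
By the outcome, as a careful person would: the job done as asked, in the order asked, and still so for the second after the job is handed in, with the robot touching nothing.
It also fails if it takes over 51 s, if anything falls off the work surface, if the arm or the gripper's body presses on something with over 40 N, if the wrist force passes 120 N, or if a joint passes its speed limit or range.

## Working session

There is one attempt and no reset: what is moved stays moved. The work goes in short steps, Python scripts to look and compute and a tool call to move; the robot and the scene stay as the last step left them, time stands still between calls to the robot, and variables do not carry over. Pictures are saved under pics/ and viewed, at most 11 in all, crops included, and the job is handed in when it is done.

Besides the shell and the picture viewer there is one more tool, called after "Call:" as name([rows], argument=value, ...), one row to a line, values as JSON. move_arm: Moves the arm, as the interface text tells. Its arguments: {"type":"object","properties":{"increments":{"type":"array"}},"required":["increments"]}

```bash
mkdir -p pics; cat > h.py <<'E'
from rig import *
import numpy as np, cv2
def px(c,s): return np.array(s)*[560,420]
def ray(c,p):
    d=np.linalg.inv(c["mtx"])@np.array([p[0],p[1],1.]); d=np.array(c["rotation"])@d
    return np.array(c["eye"]),d/np.linalg.norm(d)
def atz(c,p,z):
    e,d=ray(c,p); return e+d*(z-e[2])/d[2]
def tri(rays):
    A=0;b=0
    for e,d in rays:
        P=np.eye(3)-np.outer(d,d);A=A+P;b=b+P@e
    return np.linalg.solve(A,b)
def proj(c,X):
    q=np.array(c["mtx"])@(np.array(c["rotation"]).T@(np.array(X)-c["eye"])); return q[:2]/q[2]
def save(c,n): cv2.imwrite(f"pics/{n}.png",cv2.cvtColor(c["img"],cv2.COLOR_RGB2BGR))
E
python3 - <<'E'
from h import *
cs={n:capture(n) for n in("scene","top")}
for n,c in cs.items(): save(c,n+"0"); print(n,np.round(c["eye"],3),np.round(c["rotation"],2).tolist())
for l in "press bar_pivot bar_grip slot_seat catch_pin tab_face beaker mat_stack reagent tip_box tube_rack pipette timer".split():
    r=[]
    for n,c in cs.items():
        q=pinpoint(c,l)[:1]
        if q: p=px(c,q[0]["xy"]); r.append(ray(c,p)); print(l,n,p.round(),round(q[0]["confidence"],2),atz(c,p,0).round(3))
    if len(r)==2: print("   tri",tri(r).round(3))
print(read_state())
E
```

```text
scene [ 1.171 -0.192  1.056] [[0.09, 0.83, -0.56], [1.0, -0.06, 0.06], [0.01, -0.56, -0.83]]
top [ 0.473 -0.156  1.126] [[0.02, -0.99, 0.1], [-1.0, -0.02, 0.03], [-0.02, -0.11, -0.99]]
press scene [394. 223.] 0.75 [0.549 0.249 0.   ]
press top [150. 230.] 0.86 [0.533 0.223 0.   ]
   tri [ 0.536  0.245 -0.024]
bar_pivot scene [385. 243.] 0.96 [0.618 0.202 0.   ]
bar_pivot top [167. 182.] 0.79 [0.664 0.183 0.   ]
   tri [0.653 0.17  0.067]
bar_grip scene [371. 194.] 0.95 [0.427 0.201 0.   ]
bar_grip top [170. 207.] 0.71 [0.596 0.173 0.   ]
   tri [0.574 0.118 0.208]
slot_seat scene [398. 208.] 0.73 [0.491 0.277 0.   ]
slot_seat top [158. 200.] 0.86 [0.614 0.207 0.   ]
   tri [0.598 0.179 0.164]
catch_pin scene [397. 207.] 0.9 [0.484 0.277 0.   ]
catch_pin top [143. 167.] 0.81 [0.704 0.252 0.   ]
   tri [0.652 0.161 0.258]
tab_face scene [285. 230.] 0.92 [ 0.547 -0.106  0.   ]
tab_face top [269. 220.] 0.71 [ 0.567 -0.098  0.   ]
   tri [ 0.564 -0.104  0.03 ]
beaker scene [313. 270.] 0.81 [ 0.692 -0.036  0.   ]
beaker top [251. 173.] 0.87 [ 0.693 -0.046  0.   ]
   tri [ 0.693 -0.042  0.0
[... 915 characters left out ...]
205287e-03,
        6.76892837e+01, -1.02271779e+01]), 'qvel': array([-0.00934876,  0.04441852, -0.08300774, -0.08470124, -0.05025203,
       -0.03013938]), 'tau': array([-1.33704821e-04, -4.40009701e+01, -1.76982218e+01,  6.33821217e-02,
        5.04813634e-02, -1.48219920e-05]), 'position': array([ 0.2723528 , -0.562513  ,  0.22256528]), 'tcp_rot': array([[ 9.00090256e-01,  4.35703488e-01,  3.58070857e-05],
       [ 4.35703488e-01, -9.00090257e-01, -7.43316809e-06],
       [ 2.89909517e-05,  2.22917943e-05, -9.99999999e-01]]), 'force': array([-0.6624337 ,  0.08740678, -0.55747445]), 'moment': array([-0.01513305,  0.02080296,  0.02986297]), 'grasp_force': 0.0, 'opening': 1.0007789036828154}
```

View pics/scene0.png

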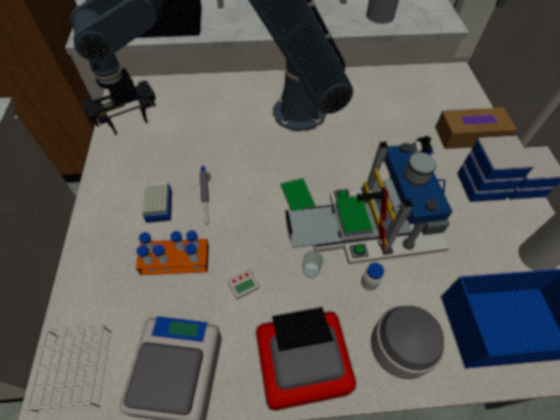

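View pics/top0.png

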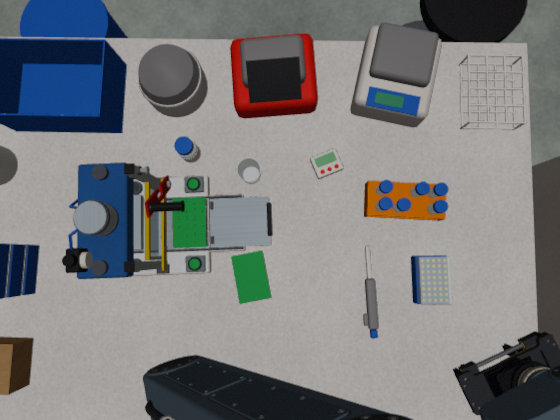

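The scene view shows the press at (400,210), with its front (apron, tab at (285,230)) facing world -y. The red bar leans inwards near (380,205). The top view shows the grip rod at (170,207), the tab edge at (270,220), and clear space above the grip. Next I fit the press pose.

```bash
cat > fit.py <<'E'
from h import *
from scipy.optimize import least_squares
def pts(v,h=0):
    X,Y,a,c,l=v; R=np.array([[np.cos(a),-np.sin(a)],[np.sin(a),np.cos(a)]])
    L=lambda x,y,z: np.r_[R@[x,y]+[X,Y],z]
    s,k=np.sin(l),np.cos(l)
    return dict(press=L(0,0,0),bar_pivot=L(-.072,-.102,.07+h),catch_pin=L(-.072,-.102,.245),tab_face=L(-.193-c,0,.06),
      bar_grip=L(-.116,-.102+.155*s,.07+h+.155*k),slot_seat=L(-.072,-.102+.09*s,.07+h+.09*k)),R
E
python3 - <<'E'
from fit import *
import rig
print([ (k,getattr(rig,k)) for k in dir(rig) if 'grip' in k.lower()], {k:v for k,v in vars(rig).items() if isinstance(v,float)})
ob=[]
cs={}
for n in("scene","top"):
    c=capture(n);cs[n]=c
    for l in "press bar_pivot bar_grip slot_seat catch_pin tab_face".split():
        q=pinpoint(c,l)[:1]
        if q and q[0]["confidence"]>.4: ob.append((n,l,px(c,q[0]["xy"])))
f=lambda v:np.concatenate([proj(cs[n],pts(v)[0][l])-p for n,l,p in ob])
r=least_squares(f,[.55,.24,np.pi/2,.14,.5],loss="soft_l1",f_scale=2)
print(r.x)
for (n,l,p),e in zip(ob,f(r.x).reshape(-1,2)): print(n,l,p.round(),e.round(1))
for k,v in pts(r.x)[0].items(): print(k,v.round(4))
np.save("v",r.x)
s=read_state();w=capture("wrist");print("wrist cam in tool",np.array(s["tcp_rot"]).T@(w["eye"]-s["position"]))
E
ls; grep -n "offset" *.md *.txt 2>/dev/null|head
```

```text
[('grip_point_offset', 0.0187)] {'grip_point_offset': 0.0187}
[0.54355865 0.22952196 1.64776337 0.14505067 0.52310797]
scene press [390. 222.] [-2.6  0.7]
scene bar_pivot [383. 242.] [-2.4  0.4]
scene bar_grip [370. 195.] [-1.5  1. ]
scene slot_seat [382. 218.] [ 0.5 -2.6]
scene catch_pin [399. 208.] [-1.8  0.4]
scene tab_face [286. 226.] [0.  0.2]
top press [153. 229.] [-4.5 -3.3]
top bar_pivot [168. 180.] [-1.7  2.7]
top bar_grip [166. 205.] [2.6 0.4]
top slot_seat [162. 198.] [-5. -2.]
top catch_pin [144. 168.] [-1.3  0.4]
press [0.5436 0.2295 0.    ]
bar_pivot [0.6508 0.1656 0.07  ]
catch_pin [0.6508 0.1656 0.245 ]
tab_face [ 0.5696 -0.1075  0.06  ]
bar_grip [0.577  0.1158 0.2043]
slot_seat [0.606  0.1621 0.148 ]
wrist cam in tool [ 0.08368102 -0.00017811 -0.16303942]
fit.py
h.py
pics
v.npy
```

Call:
move_arm([
  [[0,0,-0.25],[0,0,-0.057],0],
  [[0,0,-0.25],[0,0,-0.057],0],
  [[0,0,-0.25],[0,0,-0.057],0],
  [[0,0,-0.25],[0,0,-0.057],0],
  [[0,0,-0.25],[0,0,-0.057],0],
  [[0,0,-0.25],[0,0,-0.057],0],
  [[0,0,-0.25],[0,0,-0.057],0],
  [[0,0,-0.25],[0,0,-0.057],0],
  [[0,0,-0.25],[0,0,-0.057],0],
  [[0,0,-0.25],[0,0,-0.059],0],
])

```text
time_s: 2.98
position: [0.2723, -0.5624, 0.2979]
tcp_rot: [[-0.084, 0.996, -0.0], [0.996, 0.084, 0.0], [0.0, -0.0, -1.0]]
force: [-0.5, 0.3, -0.4]
opening: 1.004
grasp_force: 0.0
```

Call:
move_arm([
  [[0.5,0.3,0],[0,0,0],0],
  [[1,0.6,0],[0,0,0],0],
  [[1,0.6,0],[0,0,0],0],
  [[1,0.6,0],[0,0,0],0],
  [[1,0.6,0],[0,0,0],0],
  [[1,0.6,0],[0,0,0],0],
  [[1,0.6,0],[0,0,0],0],
  [[1,0.6,0],[0,0,0],0],
  [[1,0.6,0],[0,0,0],0],
  [[1,0.6,0],[0,0,0],0],
  [[1,0.6,0],[0,0,0],0],
  [[1,0.6,0],[0,0,0],0],
  [[1,0.6,0],[0,0,0],0],
  [[1,0.6,0],[0,0,0],0],
  [[1,0.6,0],[0,0,0],0],
  [[1,0.6,0],[0,0,0],0],
  [[1,0.6,0],[0,0,0],0],
  [[1,0.6,0],[0,0,0],0],
  [[0.5,0.6,0],[0,0,0],0],
  [[0,0,0],[0,0,0],0],
])

```text
time_s: 4.65
position: [0.5648, 0.0053, 0.2977]
tcp_rot: [[-0.082, 0.997, 0.003], [0.997, 0.082, 0.001], [0.001, 0.003, -1.0]]
force: [1.0, -0.0, 0.6]
opening: 0.999
grasp_force: 0.0
```

```bash
cat > refit.py <<'E'
from fit import *
def refit(names,labels,v0,h=0,tag=""):
    ob=[];cs={}
    for n in names:
        c=capture(n);cs[n]=c
        if tag: save(c,n+tag)
        for l in labels:
            q=pinpoint(c,l)[:1]
            if q and q[0]["confidence"]>.4: ob.append((n,l,px(c,q[0]["xy"])))
    f=lambda v:np.concatenate([proj(cs[n],pts(v,h)[0][l])-p for n,l,p in ob]+[(v-v0)/[.01,.01,.05,.02,.2]])
    r=least_squares(f,v0,loss="soft_l1",f_scale=2)
    print(r.x)
    for (n,l,p),e in zip(ob,f(r.x)[:-5].reshape(-1,2)): print(n,l,p.round(),e.round(1))
    for k,x in pts(r.x,h)[0].items(): print(k,x.round(4))
    return r.x
E
python3 - <<'E'
from refit import *
v=refit(["wrist","scene","top"],"press bar_pivot bar_grip slot_seat catch_pin tab_face".split(),np.load("v.npy"),0,"1")
np.save("v1",v); print(read_state()["position"])
E
```

```text
[ 0.42222733  0.1648229   2.0645732   0.11091182 -0.0535887 ]
wrist press [162. 199.] [   1.8 -186.9]
wrist bar_pivot [374.  13.] [-104.7   12.1]
wrist bar_grip [306.  48.] [1.  0.5]
wrist catch_pin [160. 196.] [ 103.1 -229. ]
wrist tab_face [269. 255.] [0.8 0.5]
scene press [387. 223.] [-27.  -29.1]
scene bar_pivot [386. 243.] [-17.6 -30.1]
scene bar_grip [369. 194.] [-0.2 -3.3]
scene slot_seat [385. 216.] [ -9.5 -19.1]
scene catch_pin [397. 207.] [-15.6 -29.4]
scene tab_face [288. 228.] [-0.4 -1.9]
top press [152. 229.] [17.4 42.7]
top tab_face [271. 217.] [-0.9  0.7]
press [0.4222 0.1648 0.    ]
bar_pivot [0.5462 0.1498 0.07  ]
catch_pin [0.5462 0.1498 0.245 ]
tab_face [ 0.5663 -0.1028  0.06  ]
bar_grip [0.5743 0.115  0.2248]
slot_seat [0.5504 0.1521 0.1599]
[0.56223086 0.00183561 0.29752136]
```

View pics/wrist1.png

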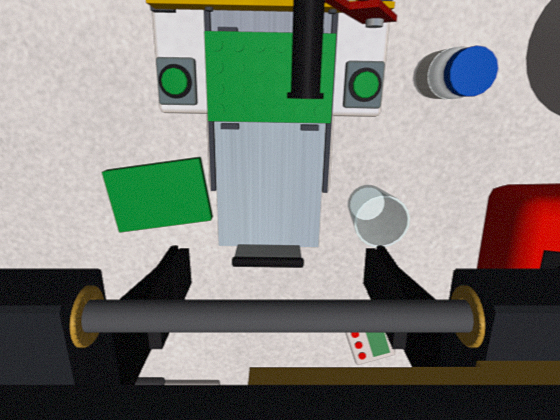

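The wrist view shows the rod running down from (306,0) to its front end at (305,96), the tab edge at (268,260), and a clear approach. The wrist reports for pin and press are false, so I drop them.

```bash
python3 - <<'E'
from refit import *
v0=np.load("v.npy")
cs={n:capture(n) for n in("wrist","scene","top")}
L=dict(wrist=["bar_grip","tab_face"],scene="press bar_pivot bar_grip slot_seat catch_pin tab_face".split(),top="press bar_pivot bar_grip slot_seat catch_pin tab_face".split())
ob=[]
for n in cs:
    for l in L[n]:
        q=pinpoint(cs[n],l)[:1]
        if q and q[0]["confidence"]>.4: ob.append((n,l,px(cs[n],q[0]["xy"]),2 if n=="wrist" else 1))
f=lambda v:np.concatenate([w*np.clip(proj(cs[n],pts(v)[0][l])-p,-15,15) for n,l,p,w in ob])
r=least_squares(f,v0,loss="soft_l1",f_scale=2); print(r.x)
for (n,l,p,w),e in zip(ob,f(r.x).reshape(-1,2)): print(n,l,p.round(),(e/w).round(1))
for k,x in pts(r.x)[0].items(): print(k,x.round(4))
np.save("v1",r.x)
for p in [(306,5),(306,50),(305,95)]: print(p,atz(cs["wrist"],p,.205).round(4))
s=read_state();print(s["position"],s["tcp_rot"])
E
```

```text
[0.53776335 0.2297634  1.64980695 0.14084317 0.49627074]
wrist bar_grip [310.  43.] [ 0.1 -0. ]
wrist tab_face [272. 252.] [0.  0.2]
scene press [389. 223.] [-2.1 -2.4]
scene bar_pivot [382. 242.] [-1.8 -1.4]
scene bar_grip [370. 197.] [-1.1 -2.1]
scene slot_seat [381. 215.] [ 1.6 -1.6]
scene tab_face [285. 228.] [ 2.6 -3.2]
top press [149. 229.] [-1.  -1.8]
top catch_pin [253. 175.] [-15.   -3.8]
top tab_face [270. 220.] [ 0.2 -1.2]
press [0.5378 0.2298 0.    ]
bar_pivot [0.6451 0.166  0.07  ]
catch_pin [0.6451 0.166  0.245 ]
tab_face [ 0.5641 -0.103   0.06  ]
bar_grip [0.575  0.1164 0.2063]
slot_seat [0.6024 0.1627 0.1491]
(306, 5) [0.5702 0.1386 0.205 ]
(306, 50) [0.5729 0.1123 0.205 ]
(305, 95) [0.5751 0.0841 0.205 ]
[0.56223504 0.00176894 0.29754412] [[-7.79017646e-02  9.96961040e-01 -1.26425729e-05]
 [ 9.96961040e-01  7.79017646e-02 -4.32559025e-06]
 [-3.32756621e-06 -1.29411238e-05 -1.00000000e+00]]
```

Call:
move_arm([
  [[0.5,0.1,0],[0,0,0],0],
  [[0.75,0.15,0],[0,0,0],0],
  [[0.75,0.15,0],[0,0,0],0],
  [[0.75,0.15,0],[0,0,0],0],
  [[0.5,0.1,0.3],[0,0,0],0],
  [[0.2,0,0.7],[0,0,0],0],
  [[0,0,0.8],[0,0,0],0.3],
  [[0,0,0.8],[0,0,0],0.3],
  [[0,0,0.7],[0,0,0],0.3],
  [[0,0,0.4],[0,0,0],0.3],
  [[0,0,0],[0,0,0],0.3],
  [[0,0,0],[0,0,0],0.3],
])

```text
time_s: 7.55
position: [0.5734, 0.1065, 0.1861]
tcp_rot: [[-0.078, 0.997, -0.001], [0.997, 0.078, 0.0], [0.0, -0.001, -1.0]]
force: [0.1, -0.3, 0.1]
opening: 0.718
grasp_force: 0.0
```

```bash
python3 - <<'E'
from h import *
c=capture("wrist");save(c,"wrist2");s=read_state();print(s["position"],s["force"],s["opening"])
q=pinpoint(c,"bar_grip");print(q)
E
```

```text
[0.57419343 0.10646002 0.18707294] [ 1.59853482 -0.07914459  0.52354839] 0.713159954939371
[{'xy': [0.51, 0.63], 'confidence': 0.88}]
```

View pics/wrist2.png

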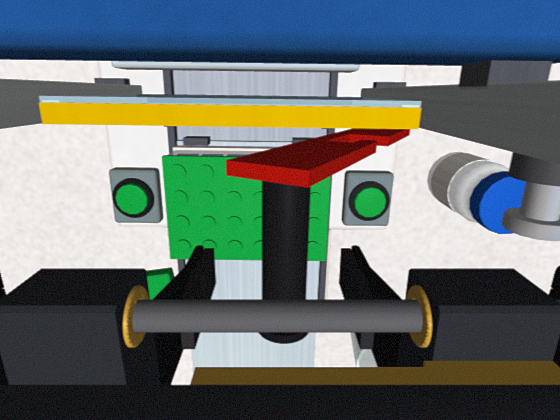

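The rod at column 285 lies between the fingertips (213 and 342), with the pin head at (535,200) well clear. I close, then lift.

Call:
move_arm([
  [[0,0,0],[0,0,0],1],
  [[0,0,0],[0,0,0],1],
  [[0,0,0],[0,0,0],1],
  [[0,0,0],[0,0,0],1],
  [[0,0,0],[0,0,0],1],
  [[0,0,0],[0,0,0],1],
  [[0,0,0],[0,0,0],1],
  [[0,0,0],[0,0,0],1],
])

```text
time_s: 8.32
position: [0.5737, 0.1065, 0.1866]
tcp_rot: [[-0.078, 0.997, 0.0], [0.997, 0.078, 0.0], [0.0, 0.0, -1.0]]
force: [1.3, -0.2, 1.0]
opening: 0.223
grasp_force: 30.0
```

Call:
move_arm([
  [[0,0,-0.1],[0,0,0],1],
  [[0,0,-0.2],[0,0,0],1],
  [[0,0,-0.2],[0,0,0],1],
  [[0,0,-0.2],[0,0,0],1],
  [[0,0,-0.2],[0,0,0],1],
  [[0,0,-0.1],[0,0,0],1],
  [[0,0,0],[0,0,0],1],
  [[0,0,0],[0,0,0],1],
])

```text
time_s: 8.98
position: [0.574, 0.1065, 0.2171]
tcp_rot: [[-0.078, 0.997, 0.001], [0.997, 0.078, 0.0], [-0.0, 0.001, -1.0]]
force: [3.0, 0.6, -5.4]
opening: 0.22
grasp_force: 30.0
```

Call:
move_arm([
  [[0,0,-0.2],[0,0,0],1],
  [[0,0,-0.3],[0,0,0],1],
  [[0,0,-0.3],[0,0,0],1],
  [[0,0,-0.3],[0,0,0],1],
  [[0,0,-0.3],[0,0,0],1],
  [[0,0,-0.3],[0,0,0],1],
  [[0,0,-0.3],[0,0,0],1],
  [[0,0,-0.3],[0,0,0],1],
  [[0,0,-0.1],[0,0,0],1],
  [[0,0,0],[0,0,0],1],
  [[0,0,0],[0,0,0],1],
])

```text
time_s: 9.9
position: [0.5738, 0.1065, 0.2889]
tcp_rot: [[-0.078, 0.997, 0.001], [0.997, 0.078, 0.0], [-0.0, 0.001, -1.0]]
force: [3.1, -0.2, -4.9]
opening: 0.22
grasp_force: 30.0
```

```bash
python3 - <<'E'
from refit import *
s=read_state();print(s["position"],s["force"])
cs={n:capture(n) for n in("wrist","scene","top")}
save(cs["wrist"],"wrist3")
for l in "bar_pivot bar_grip slot_seat catch_pin".split():
    for n,c in cs.items():
        q=pinpoint(c,l)[:1]
        if q:print(l,n,px(c,q[0]["xy"]).round(),round(q[0]["confidence"],2))
v=np.load("v1.npy")
for k,x in pts(v,.102)[0].items(): print(k,x.round(4),[proj(cs[n],x).round() for n in cs])
E
```

```text
[0.57377503 0.10649237 0.28894652] [ 3.1325813  -0.15900493 -4.94605664]
bar_pivot wrist [379. 130.] 0.75
bar_pivot scene [394. 225.] 0.53
bar_pivot top [193. 155.] 0.47
bar_grip wrist [278. 262.] 0.69
bar_grip scene [378. 173.] 0.89
bar_grip top [155. 206.] 0.55
slot_seat wrist [337. 144.] 0.56
slot_seat scene [392. 194.] 0.75
catch_pin wrist [413. 145.] 0.94
catch_pin scene [397. 209.] 0.66
catch_pin top [144. 169.] 0.68
press [0.5378 0.2298 0.    ] [array([254.,  53.]), array([387., 221.]), array([148., 228.])]
bar_pivot [0.6451 0.166  0.172 ] [array([375., 132.]), array([389., 222.]), array([153., 177.])]
catch_pin [0.6451 0.166  0.245 ] [array([408., 145.]), array([396., 207.]), array([142., 171.])]
tab_face [ 0.5641 -0.103   0.06  ] [array([257., 329.]), array([287., 225.]), array([270., 219.])]
bar_grip [0.575  0.1164 0.3083] [array([281., 266.]), array([377., 172.]), array([153., 200.])]
slot_seat [0.6024 0.1627 0.2511] [array([336., 147.]), array([392., 192.]), array([141., 190.])]
```

View pics/wrist3.png

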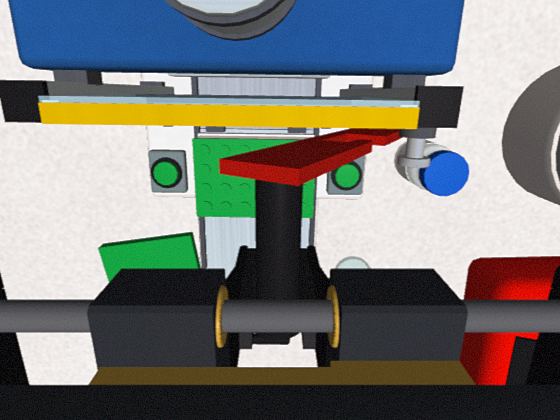

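The wrist view shows the bar still leaning in, gripped. The pin head is at (413,160), to the right of the bar's lower end, and the yellow rail is level. Guard is at about 102 mm, so I creep up towards the stop.

Call:
move_arm([
  [[0,0,-0.07],[0,0,0],1],
  [[0,0,-0.07],[0,0,0],1],
  [[0,0,0],[0,0,0],1],
  [[0,0,0],[0,0,0],1],
])

```text
time_s: 10.98
position: [0.5736, 0.1065, 0.2932]
tcp_rot: [[-0.078, 0.997, 0.0], [0.997, 0.078, -0.0], [-0.0, 0.0, -1.0]]
force: [3.0, 1.4, -4.7]
opening: 0.22
grasp_force: 30.0
```

Call:
move_arm([
  [[0,0,-0.07],[0,0,0],1],
  [[0,0,-0.03],[0,0,0],1],
  [[0,0,0],[0,0,0],1],
  [[0,0,0],[0,0,0],1],
])

```text
time_s: 11.32
position: [0.5737, 0.1065, 0.2957]
tcp_rot: [[-0.078, 0.997, 0.0], [0.997, 0.078, 0.0], [0.0, 0.0, -1.0]]
force: [4.0, 0.5, -6.6]
opening: 0.217
grasp_force: 30.0
```

Call:
move_arm([
  [[0,0.2,-0.05],[0,0,0],1],
  [[0,0.22,-0.08],[0,0,0],1],
  [[0,0.19,-0.08],[0,0,0],1],
  [[0,0.19,-0.07],[0,0,0],1],
  [[0,0.2,-0.065],[0,0,0],1],
  [[0,0.2,-0.06],[0,0,0],1],
  [[0,0,0],[0,0,0],1],
])

```text
time_s: 11.9
position: [0.611, 0.109, 0.3082]
tcp_rot: [[-0.078, 0.997, 0.001], [0.997, 0.078, -0.0], [-0.001, 0.001, -1.0]]
force: [0.1, -1.6, -5.1]
opening: 0.217
grasp_force: 30.0
```

Call:
move_arm([
  [[0,0.2,-0.05],[0,0,0],1],
  [[0,0.2,-0.04],[0,0,0],1],
  [[0,0.2,-0.03],[0,0,0],1],
  [[0,0.2,-0.025],[0,0,0],1],
  [[0,0,0],[0,0,0],1],
  [[0,0,0],[0,0,0],1],
])

```text
time_s: 12.4
position: [0.6347, 0.1107, 0.3123]
tcp_rot: [[-0.078, 0.997, 0.002], [0.997, 0.078, -0.001], [-0.001, 0.002, -1.0]]
force: [0.3, -4.4, -6.5]
opening: 0.218
grasp_force: 30.0
```

```bash
python3 - <<'E'
from refit import *
s=read_state();print(s["position"],s["force"])
cs={n:capture(n) for n in("wrist","scene","top")}
save(cs["wrist"],"wrist4")
for l in "bar_pivot bar_grip slot_seat catch_pin".split():
    for n,c in cs.items():
        q=pinpoint(c,l)[:1]
        if q:print(l,n,px(c,q[0]["xy"]).round(),round(q[0]["confidence"],2))
v=np.load("v1.npy");v[4]=.1
for k,x in pts(v,.106)[0].items(): print(k,x.round(4),[proj(cs[n],x).round() for n in cs])
E
```

```text
[0.63472362 0.11066682 0.31234197] [ 0.25386554 -4.36186774 -6.48116539]
bar_pivot wrist [295. 124.] 0.77
bar_pivot scene [394. 227.] 0.86
bar_grip wrist [278. 258.] 0.89
bar_grip scene [385. 186.] 0.77
bar_grip top [149. 169.] 0.42
slot_seat wrist [288. 142.] 0.64
slot_seat scene [397. 205.] 0.54
catch_pin wrist [302. 138.] 0.85
catch_pin scene [397. 208.] 0.6
press [0.5378 0.2298 0.    ] [array([205.,  54.]), array([387., 221.]), array([148., 228.])]
bar_pivot [0.6451 0.166  0.176 ] [array([294., 128.]), array([390., 221.]), array([152., 177.])]
catch_pin [0.6451 0.166  0.245 ] [array([300., 139.]), array([396., 207.]), array([142., 171.])]
tab_face [ 0.5641 -0.103   0.06  ] [array([212., 317.]), array([287., 225.]), array([270., 219.])]
bar_grip [0.6332 0.121  0.3302] [array([275., 263.]), array([386., 184.]), array([149., 169.])]
slot_seat [0.6362 0.1653 0.2656] [array([286., 144.]), array([397., 200.]), array([139., 173.])]
```

View pics/wrist4.png

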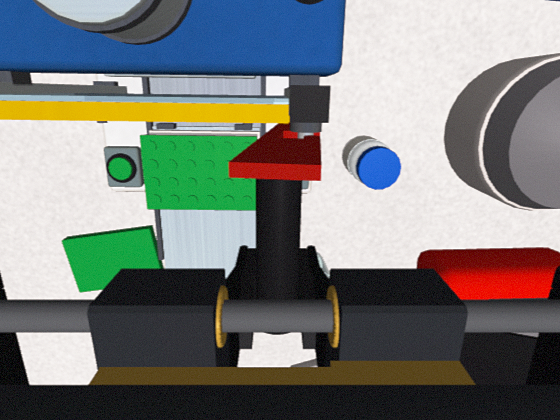

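The bar now stands nearly upright, its mouth at the pin (302,138), matching the model. I continue the last ~14 mm gently.

Call:
move_arm([
  [[0,0.12,-0.015],[0,0,0],1],
  [[0,0.12,-0.01],[0,0,0],1],
  [[0,0.08,0],[0,0,0],1],
  [[0,0,0],[0,0,0],1],
])

```text
time_s: 13.48
position: [0.642, 0.1113, 0.3128]
tcp_rot: [[-0.078, 0.997, -0.003], [0.997, 0.078, -0.001], [-0.001, -0.003, -1.0]]
force: [-1.0, -5.3, -5.7]
opening: 0.218
grasp_force: 30.0
```

Call:
move_arm([
  [[0,0.08,0],[0,0,0],1],
  [[0,0.08,0],[0,0,0],1],
  [[0,0,0],[0,0,0],1],
  [[0,0,0],[0,0,0],1],
])

```text
time_s: 13.82
position: [0.6467, 0.1116, 0.3128]
tcp_rot: [[-0.078, 0.997, -0.003], [0.997, 0.078, -0.001], [-0.001, -0.003, -1.0]]
force: [-0.7, -5.7, -5.5]
opening: 0.222
grasp_force: 30.0
```

Call:
move_arm([
  [[0,0.06,0],[0,0,0],1],
  [[0,0.04,0],[0,0,0],1],
  [[0,0,0],[0,0,0],1],
  [[0,0,0],[0,0,0],1],
])

```text
time_s: 14.15
position: [0.6493, 0.1117, 0.3127]
tcp_rot: [[-0.078, 0.997, -0.004], [0.997, 0.078, -0.002], [-0.001, -0.004, -1.0]]
force: [-1.6, -5.5, -5.1]
opening: 0.221
grasp_force: 30.0
```

```bash
python3 - <<'E'
from refit import *
s=read_state();print(s["position"],s["force"])
cs={n:capture(n) for n in("wrist","scene","top")}
cv2.imwrite("pics/mix5.png",np.hstack([cv2.resize(cs["wrist"]["img"][70:220,220:370,::-1],(400,400),interpolation=cv2.INTER_CUBIC),cv2.resize(cs["scene"]["img"][160:260,340:440,::-1],(400,400),interpolation=cv2.INTER_CUBIC)]))
v=np.load("v1.npy");v[4]=.0
P=pts(v,.106)[0]
for l in "bar_pivot bar_grip slot_seat catch_pin".split():
    for n,c in cs.items():
        q=pinpoint(c,l)[:1]
        if q:print(l,n,px(c,q[0]["xy"]).round(),round(q[0]["confidence"],2),proj(c,P[l]).round())
E
```

```text
[0.64929295 0.11172482 0.3127009 ] [-1.60074669 -5.52551851 -5.08759022]
bar_pivot scene [393. 226.] 0.69 [390. 221.]
bar_pivot top [154. 176.] 0.38 [152. 177.]
bar_grip wrist [278. 258.] 0.8 [277. 263.]
bar_grip scene [386. 194.] 0.55 [388. 189.]
slot_seat wrist [279. 142.] 0.67 [277. 143.]
slot_seat scene [397. 208.] 0.75 [399. 202.]
catch_pin wrist [280. 138.] 0.67 [277. 139.]
catch_pin scene [394. 211.] 0.79 [396. 207.]
catch_pin top [154. 173.] 0.73 [142. 171.]
```

View pics/mix5.png

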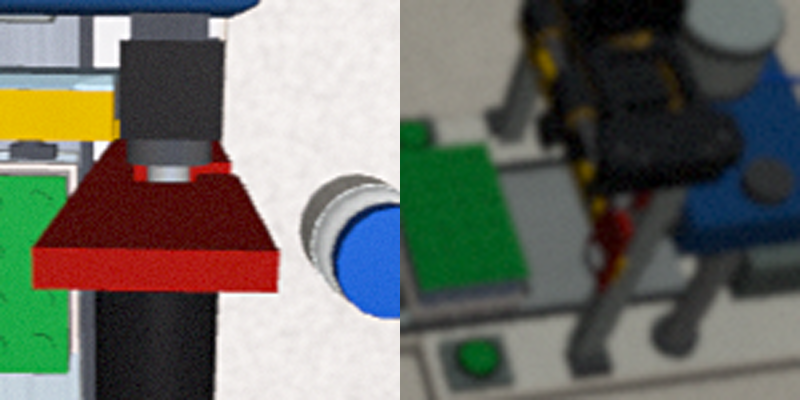

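The pin sits in the mouth, near the bar's middle (crop col 169). The bar's top is about 3 mm short of upright, so I add 3 mm and then lower.

Call:
move_arm([
  [[0,0.06,0],[0,0,0],1],
  [[0,0.03,0.02],[0,0,0],1],
  [[0,0,0.1],[0,0,0],1],
  [[0,0,0.1],[0,0,0],1],
  [[0,0,0.1],[0,0,0],1],
  [[0,0,0],[0,0,0],1],
  [[0,0,0],[0,0,0],1],
])

```text
time_s: 15.48
position: [0.6519, 0.1119, 0.3026]
tcp_rot: [[-0.078, 0.997, -0.004], [0.997, 0.078, -0.002], [-0.001, -0.005, -1.0]]
force: [-2.3, -5.5, -6.8]
opening: 0.22
grasp_force: 30.0
```

Call:
move_arm([
  [[0,0,0.1],[0,0,0],1],
  [[0,0,0.1],[0,0,0],1],
  [[0,0,0],[0,0,0],1],
  [[0,0,0],[0,0,0],1],
])

```text
time_s: 15.82
position: [0.6521, 0.1119, 0.2976]
tcp_rot: [[-0.078, 0.997, -0.003], [0.997, 0.078, -0.002], [-0.001, -0.003, -1.0]]
force: [-2.1, -5.2, -4.1]
opening: 0.221
grasp_force: 30.0
```

Call:
move_arm([
  [[0,0,0.1],[0,0,0],1],
  [[0,0,0.06],[0,0,0],1],
  [[0,0,0],[0,0,0],1],
  [[0,0,0],[0,0,0],1],
])

```text
time_s: 16.15
position: [0.6525, 0.1119, 0.297]
tcp_rot: [[-0.078, 0.997, 0.001], [0.997, 0.078, -0.002], [-0.002, 0.001, -1.0]]
force: [-6.8, -6.0, 9.1]
opening: 0.22
grasp_force: 30.0
```

Call:
move_arm([
  [[0,0,0.05],[0,0,0],1],
  [[0,0,0.05],[0,0,0],1],
  [[0,0,0],[0,0,0],1],
  [[0,0,0],[0,0,0],1],
])

```text
time_s: 16.48
position: [0.6528, 0.1119, 0.2967]
tcp_rot: [[-0.078, 0.997, 0.003], [0.997, 0.078, -0.002], [-0.002, 0.003, -1.0]]
force: [-9.1, -6.3, 17.1]
opening: 0.222
grasp_force: 30.0
```

Contact came about 5 mm above the nominal seat height. I check whether it is seated or jammed by easing the lean back 3 mm.

Call:
move_arm([
  [[0,-0.05,0],[0,0,0],1],
  [[0,-0.05,0],[0,0,0],1],
  [[0,0,0],[0,0,0],1],
  [[0,0,0],[0,0,0],1],
])

```text
time_s: 16.82
position: [0.6524, 0.1119, 0.2968]
tcp_rot: [[-0.078, 0.997, 0.01], [0.997, 0.078, -0.001], [-0.002, 0.01, -1.0]]
force: [-3.8, -5.0, 13.5]
opening: 0.219
grasp_force: 30.0
```

Call:
move_arm([
  [[0,-0.05,0],[0,0,0],1],
  [[0,-0.05,0],[0,0,0],1],
  [[0,0,0],[0,0,0],1],
  [[0,0,0],[0,0,0],1],
])

```text
time_s: 17.15
position: [0.652, 0.1118, 0.2969]
tcp_rot: [[-0.078, 0.997, 0.016], [0.997, 0.078, -0.001], [-0.002, 0.016, -1.0]]
force: [2.0, -5.4, 11.4]
opening: 0.218
grasp_force: 30.0
```

```bash
python3 - <<'E'
from refit import *
s=read_state();print(s["position"],s["force"])
cs={n:capture(n) for n in("wrist","scene","top")}
cv2.imwrite("pics/mix6.png",np.hstack([cv2.resize(cs["wrist"]["img"][70:220,220:370,::-1],(400,400),interpolation=cv2.INTER_CUBIC),cv2.resize(cs["scene"]["img"][180:260,350:430,::-1],(400,400),interpolation=cv2.INTER_CUBIC)]))
v=np.load("v1.npy");v[4]=.0
P=pts(v,.087)[0]
for l in "bar_pivot bar_grip slot_seat catch_pin".split():
    for n,c in cs.items():
        q=pinpoint(c,l)[:1]
        if q:print(l,n,px(c,q[0]["xy"]).round(),round(q[0]["confidence"],2),proj(c,P[l]).round())
E
```

```text
[0.65204066 0.11181105 0.29685252] [ 1.9807296  -5.43156196 11.41278998]
bar_pivot scene [391. 231.] 0.73 [388. 225.]
bar_pivot top [157. 177.] 0.42 [155. 179.]
bar_grip wrist [277. 257.] 0.81 [271. 260.]
bar_grip scene [384. 194.] 0.73 [386. 194.]
bar_grip top [152. 163.] 0.65 [152. 163.]
slot_seat wrist [275. 144.] 0.81 [271. 143.]
slot_seat scene [396. 209.] 0.51 [397. 207.]
catch_pin wrist [274. 143.] 0.85 [271. 142.]
catch_pin scene [395. 209.] 0.89 [396. 207.]
```

View pics/mix6.png

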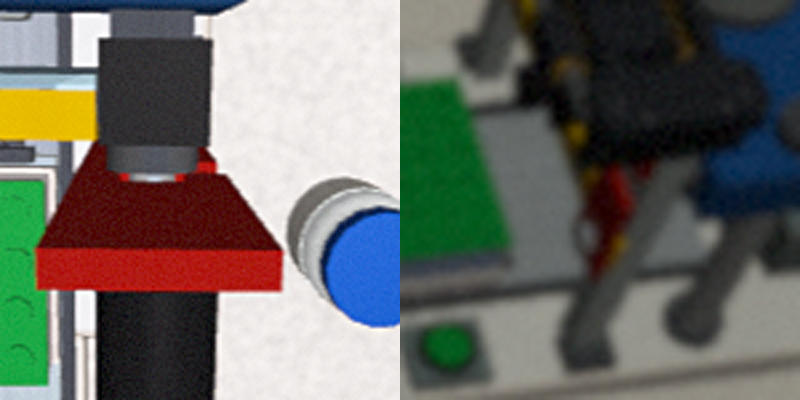

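Bar upright, with the pin in line with its middle (crop col 157). It is held sideways both ways and carries a 17 N push, so it is seated. I relax the vertical load, then test the lip by easing sideways.

Call:
move_arm([
  [[0,0.04,-0.06],[0,0,0],1],
  [[0,0,-0.06],[0,0,0],1],
  [[0,0,0],[0,0,0],1],
  [[0,0,0],[0,0,0],1],
])

```text
time_s: 18.23
position: [0.6513, 0.1118, 0.2972]
tcp_rot: [[-0.078, 0.997, 0.009], [0.997, 0.078, -0.001], [-0.002, 0.009, -1.0]]
force: [1.0, -5.6, 2.0]
opening: 0.219
grasp_force: 30.0
```

Call:
move_arm([
  [[0,-0.1,0],[0,0,0],1],
  [[0,-0.1,0],[0,0,0],1],
  [[0,0,0],[0,0,0],1],
  [[0,0,0],[0,0,0],1],
])

```text
time_s: 18.57
position: [0.6471, 0.1115, 0.2971]
tcp_rot: [[-0.077, 0.997, 0.014], [0.997, 0.077, -0.0], [-0.001, 0.014, -1.0]]
force: [3.9, -4.0, 1.3]
opening: 0.221
grasp_force: 30.0
```

Call:
move_arm([
  [[0,-0.1,0],[0,0,0],1],
  [[0,0,0],[0,0,0],1],
  [[0,0,0],[0,0,0],1],
])

```text
time_s: 18.82
position: [0.6468, 0.1115, 0.2972]
tcp_rot: [[-0.077, 0.997, 0.02], [0.997, 0.077, 0.001], [-0.001, 0.02, -1.0]]
force: [8.7, -3.7, -1.6]
opening: 0.22
grasp_force: 30.0
```

Call:
move_arm([
  [[0,-0.1,0],[0,0,0],1],
  [[0,0,0],[0,0,0],1],
  [[0,0,0],[0,0,0],1],
])

```text
time_s: 19.07
position: [0.6464, 0.1115, 0.2972]
tcp_rot: [[-0.077, 0.997, 0.026], [0.997, 0.077, 0.001], [-0.001, 0.026, -1.0]]
force: [15.6, -3.0, -6.3]
opening: 0.219
grasp_force: 30.0
```

The lip holds: side force rises to 16 N with no motion, so the bar is hooked. I re-centre it upright.

Call:
move_arm([
  [[0,0.15,0],[0,0,0],1],
  [[0,0.15,0],[0,0,0],1],
  [[0,0.05,0.05],[0,0,0],1],
  [[0,0,0],[0,0,0],1],
  [[0,0,0],[0,0,0],1],
])

```text
time_s: 19.48
position: [0.6494, 0.1117, 0.2969]
tcp_rot: [[-0.078, 0.997, 0.009], [0.997, 0.078, -0.001], [-0.002, 0.009, -1.0]]
force: [-2.2, -5.5, 7.4]
opening: 0.225
grasp_force: 30.0
```

Call:
move_arm([
  [[0,0,0],[0,0,0],0.5],
  [[0,0,0],[0,0,0],0.5],
  [[0,0,0],[0,0,0],0.4],
  [[0,0,0],[0,0,0],0.4],
  [[0,0,0],[0,0,0],0.4],
])

```text
time_s: 19.9
position: [0.6472, 0.113, 0.2917]
tcp_rot: [[-0.078, 0.997, 0.0], [0.997, 0.078, 0.001], [0.001, 0.0, -1.0]]
force: [-0.1, -0.0, -0.4]
opening: 0.509
grasp_force: 0.0
```

```bash
python3 - <<'E'
from refit import *
s=read_state();print(s["position"],s["force"],s["opening"],s["tcp_rot"])
cs={n:capture(n) for n in("wrist","scene")}
v=np.load("v1.npy");v[4]=.0
P=pts(v,.085)[0]
for l in "bar_pivot bar_grip slot_seat catch_pin".split():
    for n,c in cs.items():
        q=pinpoint(c,l)[:1]
        if q:print(l,n,px(c,q[0]["xy"]).round(),round(q[0]["confidence"],2),proj(c,P[l]).round())
E
```

```text
[0.64720133 0.11301302 0.29173375] [-0.12056514 -0.03458956 -0.37838381] 0.5088572981422642 [[-7.84386208e-02  9.96918916e-01  2.40996404e-04]
 [ 9.96918386e-01  7.84383186e-02  1.07762884e-03]
 [ 1.05540522e-03  3.24781467e-04 -9.99999390e-01]]
bar_pivot scene [388. 231.] 0.66 [388. 225.]
bar_grip wrist [282. 270.] 0.6 [281. 266.]
bar_grip scene [287. 230.] 0.62 [386. 194.]
slot_seat wrist [281. 147.] 0.8 [280. 146.]
slot_seat scene [394. 209.] 0.76 [396. 207.]
catch_pin wrist [285. 145.] 0.95 [280. 146.]
catch_pin scene [396. 207.] 0.9 [396. 207.]
```

Released: the bar stays hooked and the forces read zero. I go up, back off and down in front of the tab.

Call:
move_arm([
  [[0,0,-0.2],[0,0,0],0.3],
  [[0,0,-0.4],[0,0,0],0.3],
  [[0,0,-0.5],[0,0,0],0.3],
  [[0,0,-0.5],[0,0,0],0.3],
  [[0,0,-0.4],[0,0,0],0.3],
  [[-0.4,-0.1,0],[0,0,0],1],
  [[-0.8,-0.3,0],[0,0,0],1],
  [[-0.9,-0.3,0],[0,0,0],1],
  [[-0.9,-0.3,0],[0,0,0],1],
  [[-0.9,-0.3,0],[0,0,0],1],
  [[-0.9,-0.3,0],[0,0,0],1],
  [[-0.9,-0.3,0],[0,0,0],1],
  [[-0.9,-0.3,0],[0,0,0],1],
  [[-0.9,-0.35,0],[0,0,0],1],
  [[-0.9,-0.35,0],[0,0,0],1],
  [[-0.6,-0.35,0],[0,0,0],1],
  [[-0.4,-0.3,0],[0,0,0],1],
  [[0,0,0],[0,0,0],1],
])

```text
time_s: 21.9
position: [0.5609, -0.1805, 0.3511]
tcp_rot: [[-0.074, 0.997, -0.002], [0.997, 0.074, -0.001], [-0.001, -0.002, -1.0]]
force: [0.4, 0.3, -0.6]
opening: 0.003
grasp_force: 0.0
```

Call:
move_arm([
  [[0,0,0.5],[0,0,0],1],
  [[0,0,0.9],[0,0,0],1],
  [[0,0,0.9],[0,0,0],1],
  [[0,0,0.9],[0,0,0],1],
  [[0,0,0.9],[0,0,0],1],
  [[0,0,0.9],[0,0,0],1],
  [[0,0,0.9],[0,0,0],1],
  [[0,0,0.9],[0,0,0],1],
  [[0,0,0.9],[0,0,0],1],
  [[0,0,0.8],[0,0,0],1],
  [[0,0,0.6],[0,0,0],1],
  [[0,0,0.4],[0,0.045,0],1],
  [[0,0,0],[0,0.045,0],1],
  [[0,0,0],[0,0.035,0],1],
  [[0,0,0],[0,0,0],1],
])

```text
time_s: 23.15
position: [0.5637, -0.18, 0.0655]
tcp_rot: [[-0.072, 0.997, -0.019], [0.963, 0.075, 0.258], [0.259, 0.001, -0.966]]
force: [0.3, -0.6, 0.1]
opening: 0.008
grasp_force: 0.0
```

```bash
python3 - <<'E'
from refit import *
s=read_state();print(s["position"],s["force"],s["opening"],s["tcp_rot"])
cs={n:capture(n) for n in("wrist","scene","top")}
cv2.imwrite("pics/mix7.png",np.hstack([cs["scene"]["img"][120:320,220:460,::-1],cs["top"]["img"][100:300,80:320,::-1]]))
v=np.load("v1.npy");v[4]=.0
P=pts(v,.085)[0]
for l in "bar_pivot bar_grip slot_seat catch_pin tab_face".split():
    for n,c in cs.items():
        q=pinpoint(c,l)[:1]
        if q:print(l,n,px(c,q[0]["xy"]).round(),round(q[0]["confidence"],2),proj(c,P[l]).round())
E
```

```text
[ 0.56368812 -0.17995133  0.06549491] [ 0.29790879 -0.58131412  0.10491172] 0.008214061711028637 [[-7.23468601e-02  9.97204936e-01 -1.86613961e-02]
 [ 9.63147222e-01  7.47114273e-02  2.58390465e-01]
 [ 2.59062466e-01  7.20067026e-04 -9.65860300e-01]]
bar_pivot scene [394. 226.] 0.89 [388. 225.]
bar_pivot top [157. 175.] 0.97 [155. 179.]
bar_grip scene [385. 194.] 0.68 [386. 194.]
bar_grip top [155. 166.] 0.81 [152. 163.]
slot_seat scene [395. 207.] 0.8 [396. 207.]
slot_seat top [143. 171.] 0.77 [142. 171.]
catch_pin scene [396. 206.] 0.87 [396. 207.]
catch_pin top [144. 167.] 0.87 [142. 171.]
tab_face wrist [288. 115.] 0.62 [289. 114.]
tab_face scene [288. 228.] 0.91 [287. 225.]
tab_face top [270. 219.] 0.88 [270. 219.]
```

View pics/mix7.png

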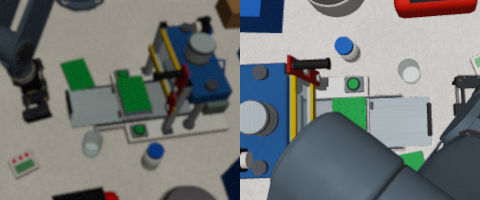

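The guard hangs up on the pin (seat and pin coincide in both views), and the arm stands in front of the tab. Now I push.

Call:
move_arm([
  [[0.3,0,0.33],[0,0,0],1],
  [[0.386,0,0.104],[0,0,0],1],
  [[0.386,0,0.104],[0,0,0],1],
  [[0.386,0,0.104],[0,0,0],1],
  [[0.29,0,0.078],[0,0,0],1],
  [[0.29,0,0.078],[0,0,0],1],
  [[0.29,0,0.078],[0,0,0],1],
  [[0.29,0,0.078],[0,0,0],1],
  [[0.29,0,0.078],[0,0,0],1],
  [[0.29,0,0.078],[0,0,0],1],
  [[0.29,0,0.078],[0,0,0],1],
  [[0.29,0,0.078],[0,0,0],1],
  [[0,0,0],[0,0,0],1],
])

```text
time_s: 25.13
position: [0.5529, -0.0558, 0.0595]
tcp_rot: [[-0.076, 0.997, -0.022], [0.962, 0.079, 0.26], [0.261, -0.001, -0.965]]
force: [-0.1, 0.5, 0.1]
opening: 0.007
grasp_force: 0.0
```

Call:
move_arm([
  [[0.29,0,0.078],[0,0,0],1],
  [[0.29,0,0.078],[0,0,0],1],
  [[0.29,0,0.078],[0,0,0],1],
  [[0.29,0,0.078],[0,0,0],1],
  [[0.29,0,0.078],[0,0,0],1],
  [[0.29,0,0.078],[0,0,0],1],
  [[0.19,0,0.052],[0,0,0],1],
  [[0,0,0],[0,0,0],1],
])

```text
time_s: 25.8
position: [0.548, 0.0036, 0.0593]
tcp_rot: [[-0.076, 0.997, -0.023], [0.962, 0.08, 0.26], [0.261, -0.002, -0.965]]
force: [-0.3, -0.7, -0.2]
opening: 0.005
grasp_force: 0.0
```

```bash
python3 - <<'E'
from refit import *
s=read_state();print(s["position"],s["force"])
cs={n:capture(n) for n in("wrist","scene","top")}
w=cs["wrist"]["img"][:,:,::-1];sc=cv2.resize(cs["scene"]["img"][140:280,240:440,::-1],None,fx=2,fy=2)
cv2.imwrite("pics/mix8.png",np.hstack([cv2.resize(w,(373,280)),sc]))
for l in ["tab_face","bar_grip","slot_seat"]:
    for n,c in cs.items():
        q=pinpoint(c,l)[:1]
        if q:p=px(c,q[0]["xy"]);print(l,n,p.round(),round(q[0]["confidence"],2),atz(c,p,.06).round(3))
E
```

```text
[0.54798462 0.00363245 0.05930864] [-0.28607173 -0.66370852 -0.20527536]
tab_face wrist [295. 244.] 0.78 [0.556 0.015 0.06 ]
tab_face scene [208. 195.] 0.74 [ 0.431 -0.347  0.06 ]
tab_face top [221. 221.] 0.55 [0.556 0.022 0.06 ]
bar_grip scene [387. 193.] 0.69 [0.47  0.232 0.06 ]
bar_grip top [152. 165.] 0.78 [0.698 0.209 0.06 ]
slot_seat scene [394. 210.] 0.93 [0.537 0.237 0.06 ]
slot_seat top [143. 171.] 0.91 [0.681 0.23  0.06 ]
```

View pics/mix8.png

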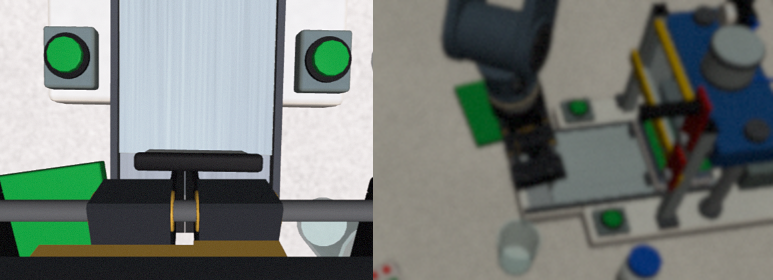

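The plate has gone under the guard with the tab against the fingertips; about 20 mm remains.

Call:
move_arm([
  [[0.19,0,0.052],[0,0,0],1],
  [[0.19,0,0.052],[0,0,0],1],
  [[0.15,0,0.04],[0,0,0],1],
  [[0.1,0,0.026],[0,0,0],1],
  [[0,0,0],[0,0,0],1],
])

```text
time_s: 26.82
position: [0.5473, 0.0221, 0.0593]
tcp_rot: [[-0.076, 0.997, -0.021], [0.963, 0.079, 0.258], [0.259, -0.0, -0.966]]
force: [-0.7, -0.8, -0.8]
opening: 0.009
grasp_force: 0.2
```

Call:
move_arm([
  [[0.1,0,0.026],[0,0,0],1],
  [[0.1,0,0.026],[0,0,0],1],
  [[0,0,0],[0,0,0],1],
  [[0,0,0],[0,0,0],1],
])

```text
time_s: 27.15
position: [0.5466, 0.0278, 0.0593]
tcp_rot: [[-0.075, 0.997, -0.021], [0.963, 0.078, 0.259], [0.26, -0.001, -0.966]]
force: [-0.0, -0.6, 0.1]
opening: 0.004
grasp_force: 0.0
```

Call:
move_arm([
  [[0.1,0,0.026],[0,0,0],1],
  [[0.08,0,0.02],[0,0,0],1],
  [[0,0,0],[0,0,0],1],
  [[0,0,0],[0,0,0],1],
])

```text
time_s: 27.48
position: [0.5469, 0.0289, 0.0593]
tcp_rot: [[-0.078, 0.997, -0.019], [0.965, 0.081, 0.251], [0.252, 0.001, -0.968]]
force: [-2.8, -13.4, 2.5]
opening: 0.003
grasp_force: 6.5
```

Call:
move_arm([
  [[0.1,0,0.026],[0,0,0],1],
  [[0,0,0],[0,0,0],1],
  [[0,0,0],[0,0,0],1],
])

```text
time_s: 27.73
position: [0.547, 0.0292, 0.0593]
tcp_rot: [[-0.081, 0.997, -0.018], [0.966, 0.083, 0.247], [0.247, 0.002, -0.969]]
force: [-5.4, -21.6, 5.3]
opening: 0.002
grasp_force: 10.7
```

Firm stop at the predicted home position, so I back off and check.

Call:
move_arm([
  [[-0.2,0,-0.052],[0,0,0],1],
  [[-0.4,0,-0.104],[0,0,0],1],
  [[-0.6,0,-0.16],[0,0,0],1],
  [[-0.8,0,-0.21],[0,0,0],1],
  [[-0.8,0,-0.21],[0,0,0],1],
  [[-0.8,0,-0.21],[0,0,0],1],
  [[-0.8,0,-0.21],[0,0,0],1],
  [[-0.6,0,-0.16],[0,0,0],1],
  [[-0.2,0,-0.7],[0,0,0],1],
  [[-0.2,0,-0.7],[0,0,0],1],
  [[-0.2,0,-0.7],[0,0,0],1],
  [[0,0,0],[0,0,0],1],
  [[0,0,0],[0,0,0],1],
])

```text
time_s: 28.82
position: [0.5615, -0.1531, 0.1155]
tcp_rot: [[-0.075, 0.997, -0.018], [0.963, 0.077, 0.258], [0.258, 0.002, -0.966]]
force: [-0.3, 0.6, 0.5]
opening: 0.003
grasp_force: 0.0
```

```bash
python3 - <<'E'
from refit import *
s=read_state();print(s["position"],s["force"])
cs={n:capture(n) for n in("wrist","scene","top")}
sc=cv2.resize(cs["scene"]["img"][140:300,240:440,::-1],None,fx=2,fy=2);t=cv2.resize(cs["top"]["img"][120:280,80:280,::-1],None,fx=2,fy=2)
cv2.imwrite("pics/mix9.png",np.hstack([sc,t]))
v=np.load("v1.npy");v[4]=0;v[3]=0;P=pts(v,.085)[0]
for l in ["tab_face","bar_grip","slot_seat","bar_pivot","catch_pin"]:
    for n,c in cs.items():
        q=pinpoint(c,l)[:1]
        if q:print(l,n,px(c,q[0]["xy"]).round(),round(q[0]["confidence"],2),proj(c,P[l]).round())
for l in "beaker mat_stack reagent".split():
    q=pinpoint(cs["top"],l)[:1]
    if q:print(l,px(c,q[0]["xy"]).round())
E
```

```text
[ 0.56152068 -0.15306235  0.11547754] [-0.27556107  0.56880005  0.4989856 ]
tab_face scene [333. 223.] 0.72 [332. 219.]
tab_face top [215. 222.] 0.73 [215. 222.]
bar_grip scene [386. 194.] 0.87 [386. 194.]
bar_grip top [154. 167.] 0.79 [152. 163.]
slot_seat wrist [443. 113.] 0.29 [ 1316. -2442.]
slot_seat scene [394. 210.] 0.91 [396. 207.]
slot_seat top [147. 172.] 0.64 [142. 171.]
bar_pivot scene [393. 228.] 0.55 [388. 225.]
bar_pivot top [157. 176.] 0.94 [155. 179.]
catch_pin scene [398. 210.] 0.61 [396. 207.]
catch_pin top [144. 168.] 0.81 [142. 171.]
beaker [252. 171.]
mat_stack [249. 275.]
reagent [193. 153.]
```

View pics/mix9.png

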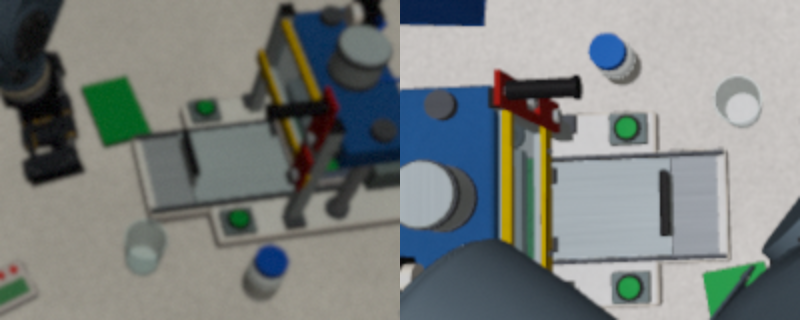

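The guard hangs on the pin and the carrier is home: tab at the predicted (215,222) in the top view. The bystanders are unmoved and the arm is clear.

```bash
python3 -c "
from rig import *
print(hand_in())"
```

```text
the job is handed in; nothing more can be done
None
```

The guard is hung on the catch pin by its stay bar and the plate carrier is pushed fully home. The beaker, mat stack and reagent jar checked out unmoved, nothing else was touched, and the job was handed in at about 29 s of the 51 s.

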